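Feed the next black relief tile from the magazine to the painting board

ROBOT

A 6-joint arm with a two-finger parallel gripper is mounted at the origin on the work surface. World frame = base frame: x ahead of the robot, y to its left, z up, the work surface at z = 0. Lengths are in m, angles in rad, forces in N, time in s.
With the tool pointing down it reaches from about 0.375 to 0.925 m from the base axis. Payload 5.7 kg.
Tool frame: the origin (TCP) lies at the very end of the fingers, on their centre line; the grasp point (between the pads) lies 19 mm behind it; z points along the fingers, y is the line along which they close (so a half turn about z gives the same grasp; the last joint's range is limited). The gripper opens to 88 mm and grips with 3 to 60 N. Pads are 20 mm wide; open, the fingers measure 115 mm over their backs; the gripper's body (75 mm by 178 mm) begins 61 mm behind the grasp point.
Start: joints at [-1.306, 0.359, 1.51, -0, 1.272, -0.115], TCP at [0.222, -0.557, 0.19] pointing down, gripper open.
Joint ranges: [-2.97, 2.97], [-1.01, 2.36], [0.21, 2.38], [-0.96, 4.11], [0.2, 2.71], [-2.98, 2.98]. Speed limits (rad/s): [2.39, 2.39, 3.14, 3.14, 3.14, 3.14].

INTERFACE

Orientations are given as a rotation vector (axis times angle).
In Python, from cell import * gives the robot as it stands.
- The arm moves only by the tool servo_tool, never from a script. Its argument "targets" is one flat list of numbers, 7 for each row, row after row: the turn, a rotation vector about the tool's x, y, z in degrees, then the shift along the tool's x, y, z in mm, then the finger opening in mm, from 0 to 87.8. In form: [wx, wy, wz, x, y, z, claw, wx, wy, wz, x, y, z, claw, ...]. A call has exactly 10 rows; each row is the pose to reach, as a shift and turn from the pose commanded when the call began, along the tool's axes at that moment; what a row does not reach only later rows make up. A row lasts 1/8 s, in which the tool goes at most 62.5 mm and 10.7 degrees, less where a joint would pass 70% of its speed; a pose out of reach is approached as far as the arm can. A call with a gripper value outside its range is refused whole. The fingers move at their own pace and stop on an object; "squeeze" is the grip in N (left out, the last holds). Time passes only in rows, so rows that repeat a pose let the fingers close, or fill a call up. It gives the time, the measured TCP pose, the force, the opening and the grip force at its end, in the units of the state.
- observe(): the state, without advancing time (a new reading comes with each control period).
- camera(name): name is "side" or "top" or "wrist"; returns (picture, depth): 384x512x3 uint8, red, green, blue; 384x512 float32, m along the optical axis (not along the pixel's ray), 0 where there is no reading.
- camera_info(name): a dict with "intrinsics" (3x3 intrinsics, pixels), "R" (3x3) and "t" (3): a world point X has camera coordinates R X + t. Camera axes: x right, y down, z forward; pixel columns grow to the right and rows downward; lengths in m; the calibration is good to about 2 mm. A picture is of the moment at which its call begins: read the wrist's pose just before it. camera_info takes no time and is no camera call; for the wrist camera it gives the pose at the moment of the call.
- job_done(): hands the job in; it is judged then, once.
The state is a dict: "clock": time; "qpos": joint angles; "joint_velocities": joint speeds; "effort": joint torques, N m; "tool_pos": TCP position; "tool_rot": TCP orientation; "ft_force": force on the tool from outside, world axes, zero at the start; "wrist_torque": the same for the moment, N m; "width": finger opening in m; "gripper_force": force on a finger pad.
Only numpy, scipy, OpenCV 4.12 (cv2) and the standard library are available. Lean on these libraries where they do the work, as an engineer would, in place of code of your own. Each camera call takes 0.05 s, during which the arm holds its last target. There are 200 camera calls.

TASK

One of the two plywood magazines on the teal mat holds black relief tiles: take its lowest tile by the end that sticks out of the slot and pull it straight out, so that the black stack above drops down inside its magazine and stays there. Then lay the tile face up and lengthways in the middle of the white painting board, between the blue corner marks, lowering it rather than dropping it.

Things in the scene. Friction and masses are not known exactly. Their poses are not given: they have to be found in the camera images.
- black_tile: Lowest tile of the black stack: black, hollow-cast, 120 (x) x 50 (y) x 10 mm thick, 45 g. Origin: centre of its underside; z up out of its face. It lies 20 above the table, its x along the magazine's within 1 degree; its -x end sticks out 36 to 44 beyond the gate over bare table. Pinch it there across its 50 mm width from above, fingertips near its underside, firmly or it droops. Pulls with 1-2 N.
- next_tile: The black tile directly above the lowest one, same size, origin at the centre of its underside, which is 30 mm above the table at the start and within 5 of the magazine's middle. When the lowest tile is pulled out it tips back, then drops to the magazine's floor (underside 20 above the table). Two more black tiles lie on it.
- magazine: The black tiles' magazine: fixed open-topped plywood chute 136 (x) x 70 (y) x 62 mm high. Origin: centre of its underside; its slot faces its -x, roughly to the robot. Floor 20 above the table, inside 128 x 58. A gate, outer face 68 from the origin, leaves a slot 14 high under it. A tile is clear once its centre is 130 in front of the origin. A twin with brick-red tiles (unlisted) stands near.
- board: The painting board: a flat fixed white board 180 (x) x 120 (y) x 10 mm high, with thin blue corner marks round a tile-sized place in its middle, lengthways along x. Origin: centre of its underside; its top is 10 above the table. x points roughly away from the robot.

How it is judged:
On the way:
1. the lowest black tile is pulled out in front of the magazine and the next one has dropped to the magazine's floor (x of black_tile in the frame of magazine below -0.125 m and x of next_tile in the frame of magazine between -0.015 and 0.015 m and y of next_tile in the frame of magazine between -0.015 and 0.015 m and z of next_tile in the frame of magazine below 0.024 m and angle between next_tile's own z axis and vertical below 0.06 rad), for 0.2 s.
At the end, for the whole second after the job is handed in: The tile lies still, flat and face up on the white board, its centre within 30 mm (along) and 25 mm (across) of the board's centre and its length within 15 degrees of the board's; the next black tile lies flat on the floor of its magazine, within 15 mm of its middle (x of black_tile in the frame of board between -0.03 and 0.03 m and y of black_tile in the frame of board between -0.025 and 0.025 m and z of black_tile in the frame of board between 0.006 and 0.014 m and angle between the x axis of black_tile and the x axis of board, either way round below 0.26 rad and angle between black_tile's own z axis and vertical below 0.08 rad and linear speed of black_tile below 0.02 m/s and x of next_tile in the frame of magazine between -0.015 and 0.015 m and y of next_tile in the frame of magazine between -0.015 and 0.015 m and z of next_tile in the frame of magazine below 0.024 m and angle between next_tile's own z axis and vertical below 0.06 rad); the robot touches nothing.
It fails at once if the tile is dropped or thrown onto the board (it moves faster than 0.6 m/s within 60 mm above it) (linear speed of black_tile above 0.6 m/s and horizontal distance between black_tile and board below 0.12 m and z of black_tile in the frame of board below 0.06 m).
It also fails if it takes over 48 s, if anything falls off the work surface, if the arm or the gripper's body presses on something with over 40 N, if the wrist force passes 120 N, or if a joint passes its speed limit or range.

## Working session

There is one attempt and no reset: what is moved stays moved. The work goes in short steps, Python scripts to look and compute and a tool call to move; the robot and the scene stay as the last step left them, time stands still between calls to the robot, and variables do not carry over. Pictures are saved under pics/ and viewed, at most 10 in all, crops included, and the job is handed in when it is done.

Besides the shell and the picture viewer there is one more tool, called after ">>>" as a command line: name --argument value ..., lists and objects as JSON in quotes. servo_tool: Moves the arm, as the interface text tells. Its arguments: {"type":"object","properties":{"targets":{"type":"array"},"squeeze":{"type":"number"}},"required":["targets"]}

```bash
mkdir -p pics; ls
python3 - <<'E'
from cell import *
import cv2,numpy as np
s=observe();print(s['clock'],s['tool_pos'],s['tool_rot'])
for n in('top','side'):
    p,d=camera(n);cv2.imwrite(f'pics/{n}0.png',cv2.cvtColor(p,cv2.COLOR_RGB2BGR));np.savez(f'{n}0.npz',p=p,d=d,**{k:np.array(v) for k,v in camera_info(n).items()})
    print(n,camera_info(n),(d>0).mean())
E
```

```text
pics
0.0 [ 0.22224259 -0.55651103  0.18892573] [-3.08332491e+00 -5.92678980e-01  2.23364097e-04]
top {'intrinsics': array([[440.85039883,   0.        , 257.81976717],
       [  0.        , 440.85039883, 191.99873676],
       [  0.        ,   0.        ,   1.        ]]), 'R': array([[ 0.00439794, -0.99883067,  0.04814512],
       [-0.98588957, -0.01238762, -0.16693801],
       [ 0.16733921, -0.04673159, -0.98479122]]), 't': array([-0.02360059,  0.64358325,  0.66527329])} 0.9960378011067709
side {'intrinsics': array([[377.74118042,   0.        , 258.60350196],
       [  0.        , 377.74118042, 184.3101956 ],
       [  0.        ,   0.        ,   1.        ]]), 'R': array([[ 0.94250825, -0.33318123,  0.0258547 ],
       [-0.13914337, -0.4615966 , -0.87610941],
       [ 0.30383765,  0.82214284, -0.48141856]]), 't': array([-0.58996683,  0.13810696,  0.56634574])} 0.9958140055338541
```

View pics/top0.png

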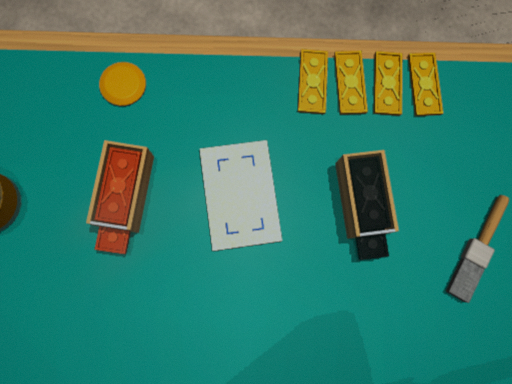

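View pics/side0.png

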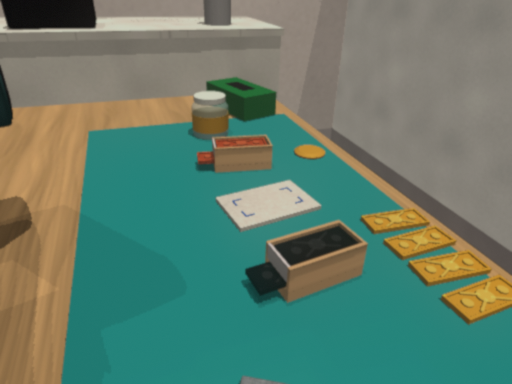

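The top view shows the black magazine at about (368,195) with its tile end sticking out at (372,246), and the white board at (240,195). The red twin is at (120,190). The side view agrees: black tile end at (267,278), board at (268,203).

```bash
cat > h.py <<'E'
import cv2,numpy as np
def load(n): return np.load(n+'.npz')
def ray(f,uv,z):
    uv=np.atleast_2d(uv).astype(float);K,R,t=f['intrinsics'],f['R'],f['t']
    d=(np.c_[uv,np.ones(len(uv))]@np.linalg.inv(K).T)@R; c=-R.T@t
    return c+d*((z-c[2])/d[:,2])[:,None]
def cloud(f):
    d=f['d'];v,u=np.indices(d.shape);K,R,t=f['intrinsics'],f['R'],f['t']
    X=np.c_[u.ravel(),v.ravel(),np.ones(d.size)]@np.linalg.inv(K).T*d.reshape(-1,1)
    return ((X-t)@R).reshape(*d.shape,3)
def blob(m,near):
    n,l,st,c=cv2.connectedComponentsWithStats(m.astype(np.uint8))
    i=1+np.argmin([np.hypot(*(c[k]-near)) if st[k,4]>60 else 1e9 for k in range(1,n)]);return l==i
def rect(P):
    (c,wh,a)=cv2.minAreaRect((P[:,:2]*1000).astype(np.float32));b=cv2.boxPoints((c,wh,a))
    e=[b[1]-b[0],b[2]-b[1]];L=max(e,key=np.linalg.norm);y=np.degrees(np.arctan2(L[1],L[0]));y=(y+90)%180-90
    return np.round(c,1),np.round(sorted(wh),1),round(y,2)
def px(m): v,u=np.nonzero(m);return np.c_[u,v]
E
cat > m.py <<'E'
from h import *
for n,pe,pb,pm in(('top',(372,246),(240,195),(370,190)),('side',(267,278),(268,203),(315,240))):
    f=load(n+'0');p=f['p'].astype(int);C=cloud(f);mx,mn=p.max(2),p.min(2)
    b=blob((mn>110)&(mx-mn<40),pb);z=np.median(C[b][:,2]);hull=cv2.convexHull(px(b).astype(np.int32))[:,0]
    print(n,'board z',z.round(4),rect(ray(f,hull,.010)))
    blu=(p[...,2]-p[...,0]>50)&(p[...,2]-p[...,1]>25)&(C[...,2]>.003)
    hb=np.zeros(blu.shape,np.uint8);cv2.fillConvexPoly(hb,hull,1);blu&=hb>0
    print(' marks',blu.sum(),rect(ray(f,px(blu),.010)))
    blk=(mx<70)
    t=blob(blk,pe);z=C[t][:,2];print(' tile n',t.sum(),'z pct',np.percentile(z,[5,25,50,75,95]).round(4))
    face=t&(abs(C[...,2]-np.percentile(z,75))<.006)
    print(' face ray',rect(ray(f,px(face),.030)),'cloud',rect(C[face]))
    # magazine rim: high points around
    c=C[t].mean(0)
    rim=(C[...,2]>.056)&(C[...,2]<.075)&(np.hypot(C[...,0]-c[0]-.09,C[...,1]-c[1])<.12)
    print(' rim',rim.sum(),np.median(C[rim][:,2]).round(4),rect(ray(f,px(rim),.062)),rect(C[rim]))
    # stack top
    s=blob(blk,pm);print(' stack',np.median(C[s][:,2]).round(4),rect(C[s]))
E
python3 m.py
```

```text
top board z 0.0104 (array([648. ,  10.8]), array([119.9, 180.4]), np.float32(8.53))
 marks 131 (array([648.2,  10.8]), array([ 64. , 131.4]), np.float32(8.51))
 tile n 1521 z pct [0.0017 0.0245 0.0286 0.0324 0.0551]
 face ray (array([ 621.2, -187.1]), array([ 56.5, 181. ]), np.float32(21.06)) cloud (array([ 620.7, -187.5]), array([ 56.5, 179.9]), np.float32(21.05))
 rim 3093 0.0598 (array([ 645.7, -200.5]), array([ 72.4, 136.2]), np.float32(7.52)) (array([ 645.8, -201.3]), array([ 71.3, 136.3]), np.float32(7.59))
 stack 0.0586 (array([ 621.1, -102.7]), array([132.4, 276.9]), np.float32(-75.93))
side board z 0.0102 (array([649.3,   7.5]), array([132. , 182.4]), np.float32(8.48))
 marks 1 (array([581.9,  31.6]), array([0., 0.]), np.float32(0.0))
 tile n 1068 z pct [0.0002 0.0242 0.0273 0.0293 0.0307]
 face ray (array([ 558.6, -215.1]), array([45.5, 55.6]), np.float32(-82.42)) cloud (array([ 560.2, -214.2]), array([43.3, 53.9]), np.float32(-84.06))
 rim 2906 0.0594 (array([ 643.6, -205.1]), array([ 77.3, 140.4]), np.float32(7.43)) (array([ 645.5, -201.7]), array([ 73.1, 138.1]), np.float32(7.09))
 stack 0.0587 (array([ 522. , -356.6]), array([114.8, 526.5]), np.float32(51.54))
```

```bash
cat > m2.py <<'E'
from h import *
a=np.radians(7.5);c0=np.array([.6457,-.2012])
Rl=np.array([[np.cos(a),np.sin(a)],[-np.sin(a),np.cos(a)]])
for n in('top','side'):
    f=load(n+'0');p=f['p'].astype(int);C=cloud(f)
    L=(C[...,:2]-c0)@Rl.T
    m=(p.max(2)<80)&(C[...,2]>.022)&(C[...,2]<.036)&(L[...,0]<-.066)&(L[...,0]>-.13)&(abs(L[...,1])<.05)
    m=blob(m,px(m).mean(0))
    for nm,Q in(('cloud',C[m][:,:2]),('ray',ray(f,px(m),.029)[:,:2])):
        l=(Q-c0)@Rl.T*1000;print(n,nm,m.sum(),'x',np.percentile(l[:,0],[0,2,98]).round(1),'y',np.percentile(l[:,1],[1,5,50,95,99]).round(1),end=' ')
        for x0 in(-105,-95,-85,-75):
            k=abs(l[:,0]-x0)<4;print(np.percentile(l[k,1],[3,97]).round(1),end='')
        print()
    print('z',np.percentile(C[m][:,2],[10,50,90]).round(4))
    b=(L[...,0]<-.1)&(L[...,0]>-.2)&(C[...,2]<.01)&(abs(L[...,1])<.05);print('table z',np.median(C[b][:,2]).round(4))
E
python3 m2.py
python3 - <<'E'
from cell import *
from scipy.spatial.transform import Rotation as R
print(R.from_rotvec(observe()['tool_rot']).as_matrix().round(3),camera_info('wrist'))
E
```

```text
top cloud 694 x [-106.8 -105.9  -69.5] y [-23.3 -21.    1.6  25.3  26.2] [-21.8  25.6][-22.   26.1][-21.3  25.7][-22.4  25.5]
top ray 694 x [-106.9 -105.9  -69.5] y [-23.7 -21.7   1.8  25.2  27.2] [-22.3  26.1][-22.3  26.4][-22.4  25.9][-22.9  25.6]
z [0.0263 0.0287 0.0313]
table z 0.0013
side cloud 838 x [-108.  -107.5  -66.9] y [-24.9 -24.1  -2.9  22.1  24.3] [-24.1  22.4][-24.1  22.9][-24.2  22.8][-24.4  22.9]
side ray 838 x [-110.9 -109.4  -65.3] y [-29.4 -27.3  -3.7  23.   25.7] [-28.4  23.2][-28.   24.3][-28.3  24.5][-28.6  24.3]
z [0.0257 0.028  0.0305]
table z 0.0007
[[ 0.929  0.371 -0.   ]
 [ 0.371 -0.929  0.002]
 [ 0.    -0.002 -1.   ]] {'intrinsics': array([[290.10806399,   0.        , 257.4351716 ],
       [  0.        , 290.10806399, 191.83581356],
       [  0.        ,   0.        ,   1.        ]]), 'R': array([[ 0.37085932, -0.92868776, -0.00154965],
       [-0.89858697, -0.35925937,  0.25194078],
       [-0.23453104, -0.09204209, -0.96774141]]), 't': array([-0.60023881, -0.03105582,  0.38942866])}
```

```bash
cat > rel.py <<'E'
import sys,numpy as np
from cell import observe
from scipy.spatial.transform import Rotation as R
# target x y z (mm) yaw(deg, of tool x), tool down -> turn & shift in current tool axes
def rel(x,y,z,yaw):
    s=observe();A=R.from_rotvec(s['tool_rot']);p=np.array(s['tool_pos'])*1000
    T=R.from_euler('z',yaw,degrees=True)*R.from_euler('x',180,degrees=True)
    print('clock',s['clock'],'turn',(A.inv()*T).as_rotvec(degrees=True).round(2),'shift',A.inv().apply(np.array([x,y,z])-p).round(1),'F',np.round(s['ft_force'],2))
if len(sys.argv)>4: rel(*map(float,sys.argv[1:]))
E
python3 rel.py 554.4 -212.5 90 7.5
```

```text
clock 0.1 turn [-0.1   0.   14.26] shift [ 436.  -196.3   99.4] F [ 0.32 -0.19  0.18]
```

>>> servo_tool --targets '[0, 0, 2, 54, -24, 12, 87, 0, 0, 4, 109, -49, 25, 87, 0, 0, 6, 164, -74, 37, 87, 0, 0, 8, 218, -98, 50, 87, 0, 0, 10, 272, -123, 62, 87, 0, 0, 12, 327, -147, 75, 87, 0, 0, 13.5, 380, -171, 87, 87, -0.1, 0, 14.3, 420, -189, 95, 87, -0.1, 0, 14.3, 436, -196.3, 99.4, 87, -0.1, 0, 14.3, 436, -196.3, 99.4, 87]'

```text
clock: 1.35
tool_pos: [0.5544, -0.2127, 0.0898]
tool_rot: [3.133, 0.208, -0.001]
ft_force: [-0.5, 0.0, 0.2]
width: 0.0873
gripper_force: 0.0
```

```bash
cat > w.py <<'E'
import sys
from h import *
from cell import *
n=sys.argv[1];f={k:np.array(v) for k,v in camera_info('wrist').items()}
p,d=camera('wrist');np.savez(n+'.npz',p=p,d=d,**f);cv2.imwrite(f'pics/{n}.png',cv2.cvtColor(p,cv2.COLOR_RGB2BGR))
E
python3 w.py w1; python3 rel.py 554.4 -212.5 21 7.5
python3 - <<'E'
from h import *
a=np.radians(7.5);c0=np.array([.6457,-.2012]);Rl=np.array([[np.cos(a),np.sin(a)],[-np.sin(a),np.cos(a)]])
f=load('w1');p=f['p'].astype(int);C=cloud(f);L=(C[...,:2]-c0)@Rl.T*1000
m=(p.max(2)<80)&(C[...,2]>.018)&(C[...,2]<.04)&(abs(L[...,0]+92)<28)&(abs(L[...,1])<45)
print(m.sum());l=L[m];print(np.percentile(l[:,0],[1,99]),np.percentile(C[m][:,2],[10,50,90]))
for x0 in(-105,-95,-85,-75):
    k=abs(l[:,0]-x0)<4;print(k.sum(),np.percentile(l[k,1],[3,97]).round(1) if k.any() else '')
E
```

```text
clock 1.4 turn [0.1  0.05 0.01] shift [ 0.7 -1.2 69.1] F [-0.62 -0.18  0.7 ]
1851
[-107.44564532  -64.93262555] [0.02619317 0.0279922  0.03027542]
403 [-23.5  22.6]
463 [-24.1  23.2]
457 [-23.9  23. ]
110 [-23.8  22.5]
```

View pics/w1.png

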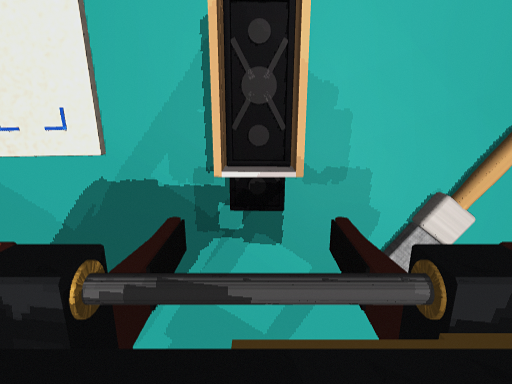

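The wrist view shows the black tile end at (257,193), midway between the open fingertips at (182,220) and (335,220). The brush is clear of them. I'll descend and grip.

>>> servo_tool --targets '[0.1, 0, 0, 0.5, -0.5, 20, 87, 0.1, 0, 0, 0.5, -0.5, 40, 87, 0.1, 0, 0, 0.5, -0.5, 56, 87, 0.1, 0, 0, 0.5, -0.5, 65, 87, 0.1, 0, 0, 0.5, -0.5, 69, 87, 0.1, 0, 0, 0.5, -0.5, 69, 70, 0.1, 0, 0, 0.5, -0.5, 69, 56, 0.1, 0, 0, 0.5, -0.5, 69, 46, 0.1, 0, 0, 0.5, -0.5, 69, 40, 0.1, 0, 0, 0.5, -0.5, 69, 40]' --squeeze 40

```text
clock: 2.65
tool_pos: [0.5551, -0.2128, 0.0215]
tool_rot: [-3.135, -0.205, -0.0]
ft_force: [-0.0, -0.7, -0.7]
width: 0.0416
gripper_force: 0.0
```

```bash
python3 w.py w2; python3 -c "
from cell import *
s=observe();print(s['width'],s['gripper_force'],s['ft_force'],s['tool_pos'])"
```

```text
0.04083593844923479 0.0 [ 0.44456669 -0.68643778 -0.17433361] [ 0.55507243 -0.21279722  0.02143281]
```

View pics/w2.png

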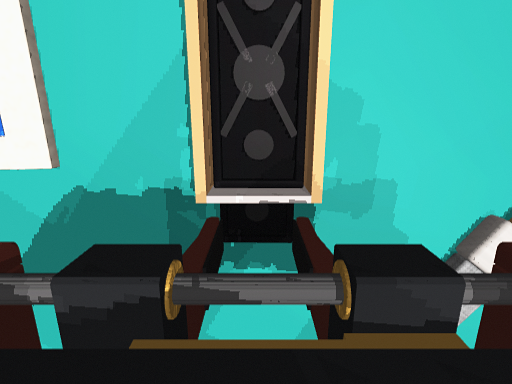

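The fingertips at about (220,220) and (300,220) straddle the tile, whose edges are at 222 and 295. But the opening reads 41 mm with no force, so I'll check the depth for where the tips really are.

Run:
```python
from h import *
f=load('w2');C=cloud(f);a=np.radians(7.5);c0=np.array([.6457,-.2012]);Rl=np.array([[np.cos(a),np.sin(a)],[-np.sin(a),np.cos(a)]])
L=np.dstack([(C[...,:2]-c0)@Rl.T*1000,C[...,2]*1000])
for v in(206,214,220,226,232,238,243):
    print(v,[(u,*L[v,u].round(0).astype(int).tolist(),int(f['p'][v,u].max())) for u in(205,212,216,220,224,230,258,286,292,296,300,304,312)])
p=f['p'];c=cv2.resize(p[190:270,180:340],None,fx=5,fy=5,interpolation=cv2.INTER_CUBIC)
c=np.clip(c.astype(float)*2.2,0,255).astype(np.uint8);cv2.imwrite('pics/w2c.png',c[...,::-1])
```

```text
206 [(205, -91, 40, -1, 90), (212, -90, 34, 1, 116), (216, -91, 31, 0, 90), (220, -81, 24, 30, 5), (224, -81, 21, 31, 12), (230, -82, 18, 27, 9), (258, -81, -1, 30, 22), (286, -82, -20, 28, 5), (292, -81, -24, 30, 11), (296, -91, -31, 0, 91), (300, -90, -34, 1, 91), (304, -91, -37, 0, 92), (312, -91, -44, 0, 90)]
214 [(205, -97, 40, 0, 89), (212, -97, 35, 1, 116), (216, -97, 32, 0, 88), (220, -87, 24, 30, 18), (224, -87, 22, 30, 8), (230, -88, 18, 27, 11), (258, -87, -1, 29, 19), (286, -87, -20, 30, 6), (292, -87, -24, 29, 8), (296, -97, -31, 0, 91), (300, -97, -34, 1, 91), (304, -97, -37, 0, 91), (312, -97, -44, 0, 90)]
220 [(205, -102, 41, 0, 93), (212, -80, 25, 60, 48), (216, -80, 23, 60, 49), (220, -81, 21, 57, 19), (224, -91, 22, 30, 9), (230, -92, 18, 27, 8), (258, -91, -1, 29, 23), (286, -92, -21, 29, 6), (292, -91, -24, 31, 8), (296, -81, -23, 57, 39), (300, -80, -25, 60, 49), (304, -80, -27, 62, 49), (312, -103, -44, -1, 106)]
226 [(205, -80, 27, 70, 48), (212, -80, 23, 70, 48), (216, -80, 21, 70, 49), (220, -82, 20, 66, 13), (224, -96, 22, 30, 10), (230, -97, 18, 26, 10), (
[... 448 characters left out ...]
(304, -80, -25, 79, 48), (312, -80, -29, 78, 48)]
238 [(205, -80, 24, 86, 49), (212, -81, 21, 85, 42), (216, -82, 20, 81, 13), (220, -88, 20, 66, 14), (224, -105, 22, 29, 10), (230, -23, -1, 216, 10), (258, -104, -1, 30, 11), (286, -104, -21, 31, 13), (292, -104, -25, 30, 10), (296, -87, -22, 70, 14), (300, -82, -22, 82, 12), (304, -80, -24, 86, 49), (312, -80, -27, 86, 49)]
243 [(205, -80, 23, 92, 48), (212, -81, 21, 88, 13), (216, -84, 20, 83, 13), (220, -91, 20, 68, 14), (224, -121, 26, 1, 90), (230, -122, 21, 0, 87), (258, -122, -1, 0, 95), (286, -122, -24, 0, 97), (292, -97, -22, 55, 28), (296, -89, -22, 71, 12), (300, -83, -22, 86, 13), (304, -82, -23, 87, 33), (312, -80, -26, 91, 49)]
```

View pics/w2c.png

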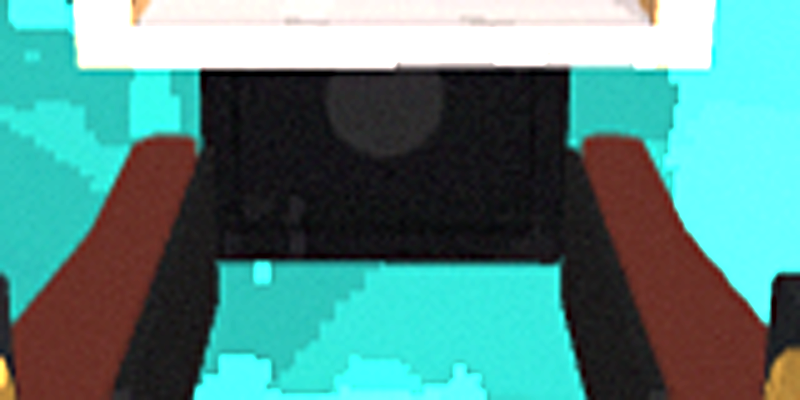

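The crop shows the fingertips ending at row 217, where depth puts them near z = 57 mm, well above the tile. I'll check this independently with the side camera.

Run:
```python
from h import *
from cell import *
f={k:np.array(v) for k,v in camera_info('side').items()};p,d=camera('side');f['p'],f['d']=p,d
C=cloud(f);a=np.radians(7.5);c0=np.array([.6457,-.2012]);Rl=np.array([[np.cos(a),np.sin(a)],[-np.sin(a),np.cos(a)]])
L=np.dstack([(C[...,:2]-c0)@Rl.T*1000,C[...,2]*1000])
m=(L[...,0]<-72)&(L[...,0]>-112)&(abs(L[...,1])<60)&(L[...,2]>5)&(L[...,2]<140)
for z in range(5,140,8):
    k=m&(abs(L[...,2]-z)<4)
    if k.any(): print(z,k.sum(),np.percentile(L[k],[2,98],axis=0)[:,:2].round(0).tolist())
cv2.imwrite('pics/side1.png',cv2.resize(p[150:384,150:462],None,fx=2.5,fy=2.5)[...,::-1])
X=np.array(observe()['tool_pos']);q=f['intrinsics']@(f['R']@X+f['t']);print(q[:2]/q[2], (q[:2]/q[2]-150)*2.5)
```

```text
21 79 [[-108.0, -25.0], [-73.0, 22.0]]
29 562 [[-108.0, -24.0], [-73.0, 25.0]]
53 35 [[-102.0, -28.0], [-80.0, 27.0]]
61 149 [[-102.0, -30.0], [-80.0, 28.0]]
69 152 [[-103.0, -30.0], [-80.0, 28.0]]
77 150 [[-102.0, -30.0], [-80.0, 29.0]]
85 110 [[-103.0, -30.0], [-82.0, 28.0]]
93 69 [[-103.0, -32.0], [-95.0, 30.0]]
101 53 [[-103.0, -32.0], [-99.0, 31.0]]
109 39 [[-103.0, -34.0], [-101.0, 31.0]]
117 44 [[-103.0, -34.0], [-102.0, 33.0]]
125 13 [[-103.0, -15.0], [-87.0, 28.0]]
133 30 [[-101.0, 21.0], [-89.0, 23.0]]
[261.78265985 280.73222034] [279.45664963 326.83055084]
```

View pics/side1.png

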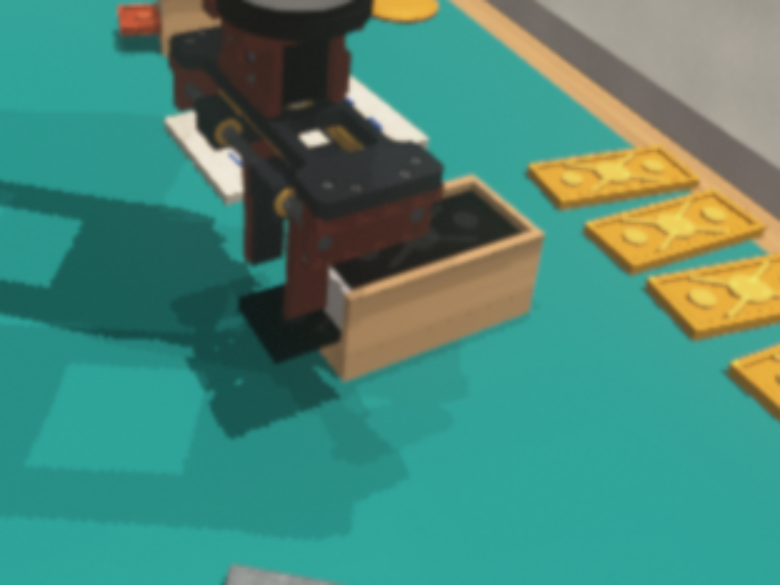

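Side view confirms it: the fingers end visibly above the tile, near (300,315) in the crop. The real tips are about 34 mm above the reported TCP, although the text says they coincide. I'll measure the offset and go by the cameras.

Run:
```python
from h import *
from cell import *
a=np.radians(7.5);c0=np.array([.6457,-.2012]);Rl=np.array([[np.cos(a),np.sin(a)],[-np.sin(a),np.cos(a)]])
for n in('side','wrist'):
    f={k:np.array(v) for k,v in camera_info(n).items()};z0=observe()['tool_pos'];f['p'],f['d']=camera(n)
    C=cloud(f);L=np.dstack([(C[...,:2]-c0)@Rl.T*1000,C[...,2]*1000])
    for sg in(1,-1):
        m=(L[...,0]<-76)&(L[...,0]>-106)&(sg*L[...,1]>15)&(sg*L[...,1]<40)&(L[...,2]>40)&(L[...,2]<75)
        z=L[m][:,2];h,e=np.histogram(z,np.arange(44,72,2));print(n,sg,m.sum(),np.sort(z)[:6].round(1),h,'x',np.percentile(L[m][:,0],[2,98]).round(1))
print(z0)
```

```text
side 1 190 [53.6 53.9 54.  54.4 54.4 54.9] [ 0  0  0  0  3 13 16 17 19 22 10 22 18] x [-102.5  -79.8]
side -1 191 [55.  55.2 55.4 55.4 55.5 56. ] [ 0  0  0  0  0  5 15 21 19 24 19 17 20] x [-102.6  -79.9]
wrist 1 381 [53.4 53.9 54.1 54.2 54.3 54.5] [ 0  0  0  0  2 25 31 35 31 40 30 40 42] x [-100.   -79.7]
wrist -1 381 [52.9 53.4 54.  54.2 54.4 54.6] [ 0  0  0  0  3 22 32 32 37 42 30 40 40] x [-100.2  -79.7]
[ 0.5550343  -0.21276981  0.02135741]
```

>>> servo_tool --targets '[0, 0, 0, 0, 0, 0, 76, 0, 0, 0, 0, 0, 0, 76, 0, 0, 0, 0, 0, 0, 76, 0, 0, 0, 0, 0, 0, 76, 0, 0, 0, 0, 0, 8, 76, 0, 0, 0, 0, 0, 18, 76, 0, 0, 0, 0, 0, 27, 76, 0, 0, 0, 0, 0, 32, 76, 0, 0, 0, 0, 0, 34, 76, 0, 0, 0, 0, 0, 34, 76]' --squeeze 40

```text
clock: 4.1
tool_pos: [0.555, -0.2128, -0.0127]
tool_rot: [-3.135, -0.204, -0.0]
ft_force: [-0.3, -0.8, 1.2]
width: 0.0761
gripper_force: 0.0
```

>>> servo_tool --targets '[0, 0, 0, 0, 0, 0, 60, 0, 0, 0, 0, 0, 0, 52, 0, 0, 0, 0, 0, 0, 44, 0, 0, 0, 0, 0, 0, 44, 0, 0, 0, 0, 0, 0, 44, 0, 0, 0, 0, 0, 0, 44, 0, 0, 0, 0, 0, 0, 44, 0, 0, 0, 0, 0, 0, 44, 0, 0, 0, 0, 0, 0, 44, 0, 0, 0, 0, 0, 0, 44]' --squeeze 40

```text
clock: 5.35
tool_pos: [0.5551, -0.2129, -0.0125]
tool_rot: [-3.135, -0.204, -0.001]
ft_force: [0.1, -0.3, 4.3]
width: 0.0494
gripper_force: 40.0
```

>>> servo_tool --targets '[0, 0, 0, -5, 0, 0, 44, 0, 0, 0, -15, 0, 0, 44, 0, 0, 0, -27, 0, 0, 44, 0, 0, 0, -39, 0, 0, 44, 0, 0, 0, -51, 0, 0, 44, 0, 0, 0, -63, 0, 0, 44, 0, 0, 0, -75, 0, 0, 44, 0, 0, 0, -87, 0, 0, 44, 0, 0, 0, -99, 0, 0, 44, 0, 0, 0, -108, 0, 0, 44]' --squeeze 40

```text
clock: 6.6
tool_pos: [0.4465, -0.2266, -0.0129]
tool_rot: [-3.134, -0.204, 0.001]
ft_force: [0.6, 0.2, -0.5]
width: 0.0495
gripper_force: 40.0
```

```bash
cat > chk.py <<'E'
import sys
from h import *
from cell import *
n=sys.argv[1];f={k:np.array(v) for k,v in camera_info('wrist').items()}
f['p'],f['d']=camera('wrist');np.savez(n+'.npz',**f);p=f['p'].astype(int)
C=cloud(f);a=np.radians(7.5);c0=np.array([.6457,-.2012]);Rl=np.array([[np.cos(a),np.sin(a)],[-np.sin(a),np.cos(a)]])
L=np.dstack([(C[...,:2]-c0)@Rl.T*1000,C[...,2]*1000])
m=(abs(L[...,0])<70)&(abs(L[...,1])<40)&(p.max(2)<70)
for x in range(-60,61,20):
    k=m&(abs(L[...,0]-x)<5)&(abs(L[...,1])<22)
    print('stack x',x,k.sum(),np.percentile(L[k][:,2],[10,50,90]).round(1) if k.any() else '')
t=(L[...,0]<-75)&(p.max(2)<80)&(L[...,2]>10)&(L[...,2]<45)&(abs(L[...,1])<30)
if t.any():
    print('tile',rect(C[t]),t.sum())
    A=np.c_[L[t][:,:2],np.ones(t.sum())];print('plane',np.linalg.lstsq(A,L[t][:,2],rcond=None)[0].round(4),'x',np.percentile(L[t][:,0],[1,99]).round(1),'y',np.percentile(L[t][:,1],[1,99]).round(1),'z',np.percentile(L[t][:,2],[5,50,95]).round(1))
s=observe();print(s['clock'],s['tool_pos'],s['ft_force'],s['width'])
cv2.imwrite(f'pics/{n}.png',f['p'][...,::-1])
E
python3 chk.py w3
```

```text
stack x -60 0 
stack x -40 0 
stack x -20 0 
stack x 0 0 
stack x 20 0 
stack x 40 0 
stack x 60 0 
tile (array([ 489.6, -221.7]), array([ 59.9, 119.9]), np.float32(7.56)) 21751
plane [-1.10000e-02  1.90000e-03  2.61537e+01] x [-215.3  -98.6] y [-25.4  24.4] z [25.4 27.6 30.1]
6.65 [ 0.4455274  -0.22635044 -0.01294197] [-1.93224539  0.13424089 -0.0619009 ] 0.04999323210548312
```

View pics/w3.png

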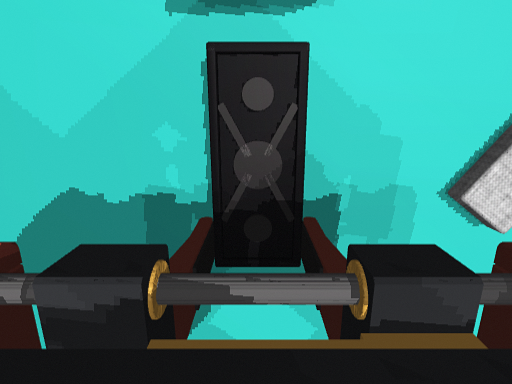

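The wrist view shows the whole tile pulled out and gripped level, from (257,42) to (257,265). Now I'll check the stack from above and plan the placing.

```bash
cat > st.py <<'E'
from h import *
from cell import *
f={k:np.array(v) for k,v in camera_info('top').items()};f['p'],f['d']=camera('top');p=f['p'].astype(int)
C=cloud(f);a=np.radians(7.5);c0=np.array([.6457,-.2012]);Rl=np.array([[np.cos(a),np.sin(a)],[-np.sin(a),np.cos(a)]])
L=np.dstack([(C[...,:2]-c0)@Rl.T*1000,C[...,2]*1000])
for x in range(-50,51,25):
    k=(p.max(2)<80)&(abs(L[...,0]-x)<5)&(abs(L[...,1])<20);print('stack x',x,k.sum(),np.percentile(L[k][:,2],[10,50,90]).round(1) if k.any() else '')
k=(p.max(2)<60)&(abs(L[...,0])<64)&(abs(L[...,1])<29)&(L[...,2]<54)&(L[...,2]>44);print('extent',np.percentile(L[k],[1,99],axis=0).round(1).tolist())
B=(C[...,:2]-[.648,.0108])@np.array([[np.cos(np.radians(8.5)),-np.sin(np.radians(8.5))],[np.sin(np.radians(8.5)),np.cos(np.radians(8.5))]])*1000
k=(p.max(2)<75)&(abs(B[...,0])<95)&(abs(B[...,1])<60)&(C[...,2]>.012)&(C[...,2]<.03)
if k.sum()>200: print('tile on board',k.sum(),np.percentile(B[k],[1,99],axis=0).round(1).tolist(),np.percentile(C[k][:,2],[5,50,95]).round(4),rect(C[k]))
E
python3 st.py
python3 - <<'E'
import numpy as np
a=np.radians(8.5);print(648-44.8*np.cos(a),10.8-44.8*np.sin(a))
E
python3 rel.py 603.7 4.2 -22 8.5
```

```text
stack x -50 139 [46.4 47.8 49.5]
stack x -25 136 [46.6 48.2 50.1]
stack x 0 133 [46.5 49.4 51. ]
stack x 25 135 [45.9 48.6 50.6]
stack x 50 137 [46.2 48.5 51.2]
extent [[-61.9, -28.7, 44.9], [53.9, 23.3, 52.8]]
603.6920893213861 4.1781383813934445
clock 6.7 turn [-0.06  0.06 -1.07] shift [ 185.8 -208.4    9.2] F [ 0.34 -0.45 -1.07]
```

>>> servo_tool --targets '[0, 0, 0, 0, 0, -15, 44, 0, 0, 0, 0, 0, -40, 44, 0, 0, -0.3, 15, -17, -62, 44, 0, 0, -0.5, 45, -50, -70, 44, 0, 0, -0.7, 76, -85, -70, 44, 0, 0, -1, 107, -120, -70, 44, 0, 0, -1, 138, -155, -70, 44, 0, 0, -1, 165, -185, -70, 44, 0, 0, -1.1, 180, -202, -70, 44, 0, 0, -1.1, 185.8, -208.4, -70, 44]' --squeeze 40

```text
clock: 7.95
tool_pos: [0.6058, 0.0047, 0.0579]
tool_rot: [3.132, 0.237, 0.001]
ft_force: [-0.4, 0.3, -0.5]
width: 0.0495
gripper_force: 40.0
```

```bash
python3 rel.py 603.7 4.2 -22 8.5
python3 - <<'E'
from h import *
from cell import *
f={k:np.array(v) for k,v in camera_info('wrist').items()};s=observe();f['p'],f['d']=camera('wrist');p=f['p'].astype(int);C=cloud(f)
z0=s['tool_pos'][2]*1000
m=(p.max(2)<80)&(abs(C[...,2]*1000-z0-40)<12)&(C[...,0]>.56);m=blob(m,(257,150))
print('tile',rect(C[m]),m.sum(),'z',np.percentile(C[m][:,2],[5,50,95]).round(4));A=np.c_[C[m][:,:2],np.ones(m.sum())];print(np.linalg.lstsq(A,C[m][:,2],rcond=None)[0].round(4))
b=(p.min(2)>120)&(np.ptp(p,axis=2)<40);print('board z',np.median(C[b][:,2]))
E
```

```text
clock 7.95 turn [ 0.01 -0.04  0.15] shift [-2.2  0.2 79.9] F [-0.43  0.31 -0.47]
tile (array([648.7,  10. ]), array([ 66.6, 120.1]), np.float32(8.51)) 21623 z [0.0962 0.0984 0.1008]
[-0.0043 -0.0011  0.1013]
board z 0.009735699641821968
```

>>> servo_tool --targets '[0, 0, 0, 0, 0, 10, 44, 0, 0, 0, 0, 0, 25, 44, 0, 0, 0, 0, 0, 40, 44, 0, 0, 0, 0, 0, 53, 44, 0, 0, 0, 0, 0, 63, 44, 0, 0, 0, 0, 0, 70, 44, 0, 0, 0, 0, 0, 74, 44, 0, 0, 0, 0, 0, 76.5, 44, 0, 0, 0, 0, 0, 78, 44, 0, 0, 0, 0, 0, 78, 44]'

```text
clock: 9.25
tool_pos: [0.6053, 0.0039, -0.0204]
tool_rot: [-3.133, -0.235, -0.001]
ft_force: [-0.2, 0.1, -0.9]
width: 0.0497
gripper_force: 40.0
```

>>> servo_tool --targets '[0, 0, 0, 0, 0, 0.3, 44, 0, 0, 0, 0, 0, 0.6, 44, 0, 0, 0, 0, 0, 0.9, 44, 0, 0, 0, 0, 0, 1.2, 44, 0, 0, 0, 0, 0, 1.5, 44, 0, 0, 0, 0, 0, 1.5, 44, 0, 0, 0, 0, 0, 1.5, 44, 0, 0, 0, 0, 0, 1.5, 44, 0, 0, 0, 0, 0, 1.5, 44, 0, 0, 0, 0, 0, 1.5, 44]'

```text
clock: 10.5
tool_pos: [0.6052, 0.004, -0.0221]
tool_rot: [-3.133, -0.235, -0.0]
ft_force: [-0.3, -1.3, -0.1]
width: 0.0493
gripper_force: 40.0
```

Not in contact yet, so I'll creep down a little more.

>>> servo_tool --targets '[0, 0, 0, 0, 0, 0.3, 44, 0, 0, 0, 0, 0, 0.6, 44, 0, 0, 0, 0, 0, 0.8, 44, 0, 0, 0, 0, 0, 0.8, 44, 0, 0, 0, 0, 0, 0.8, 44, 0, 0, 0, 0, 0, 0.8, 44, 0, 0, 0, 0, 0, 0.8, 44, 0, 0, 0, 0, 0, 0.8, 44, 0, 0, 0, 0, 0, 0.8, 44, 0, 0, 0, 0, 0, 0.8, 44]'

```text
clock: 11.75
tool_pos: [0.6052, 0.0039, -0.0225]
tool_rot: [-3.133, -0.234, -0.001]
ft_force: [-1.0, -0.3, 4.9]
width: 0.0497
gripper_force: 40.0
```

Run:
```python
from h import *
from cell import *
print(observe()['ft_force'],observe()['wrist_torque'])
for n in('wrist','side'):
    f={k:np.array(v) for k,v in camera_info(n).items()};f['p'],f['d']=camera(n);p=f['p'].astype(int);C=cloud(f)
    m=(p.max(2)<80)&(abs(C[...,2]-.018)<.007)&(abs(C[...,0]-.65)<.08)&(abs(C[...,1]-.01)<.05)
    if m.sum()>100: print(n,m.sum(),rect(C[m]),np.percentile(C[m][:,2],[5,50,95]).round(4))
```

```text
[-0.99862079 -0.32456729  4.91938122] [0.0182899  0.25163436 0.00682214]
wrist 21478 (array([648.3,   7.1]), array([ 67. , 122.6]), np.float32(4.76)) [0.0159 0.018  0.0204]
side 791 (array([645.7,   8.4]), array([ 65.7, 122.4]), np.float32(9.85)) [0.0138 0.0184 0.0218]
```

Contact, with 5 N on the tool and the tile face at 18–20 mm. I'll release slowly and then rise.

>>> servo_tool --targets '[0, 0, 0, 0, 0, 0, 52, 0, 0, 0, 0, 0, 0, 56, 0, 0, 0, 0, 0, 0, 64, 0, 0, 0, 0, 0, 0, 72, 0, 0, 0, 0, 0, 0, 76, 0, 0, 0, 0, 0, 0, 76, 0, 0, 0, 0, 0, -15, 76, 0, 0, 0, 0, 0, -40, 76, 0, 0, 0, 0, 0, -80, 76, 0, 0, 0, 0, 0, -120, 76]'

```text
clock: 13.1
tool_pos: [0.6045, 0.0044, 0.0985]
tool_rot: [-3.132, -0.234, 0.001]
ft_force: [0.4, -0.1, -0.2]
width: 0.0759
gripper_force: 0.0
```

>>> servo_tool --targets '[0, 0, 0, -30, 0, -10, 76, 0, 0, 0, -70, 0, -20, 76, 0, 0, 0, -110, 0, -20, 76, 0, 0, 0, -140, 0, -20, 76, 0, 0, 0, -150, 0, -20, 76, 0, 0, 0, -150, 0, -20, 76, 0, 0, 0, -150, 0, -20, 76, 0, 0, 0, -150, 0, -20, 76, 0, 0, 0, -150, 0, -20, 76, 0, 0, 0, -150, 0, -20, 76]'

```text
clock: 14.35
tool_pos: [0.457, -0.0184, 0.1169]
tool_rot: [-3.133, -0.235, -0.0]
ft_force: [-0.1, 0.7, 0.1]
width: 0.0756
gripper_force: 0.0
```

```bash
python3 st.py
python3 - <<'E'
from cell import *
import cv2
s=observe();print(s['clock'],s['tool_pos'])
p,_=camera('top');cv2.imwrite('pics/top9.png',p[...,::-1])
E
```

```text
stack x -50 141 [46.1 47.9 49.9]
stack x -25 139 [46.3 48.1 50.6]
stack x 0 135 [46.9 49.2 51.6]
stack x 25 134 [46.3 48.6 51. ]
stack x 50 137 [46.5 48.4 51.1]
extent [[-61.9, -26.9, 45.0], [53.7, 23.3, 52.7]]
tile on board 1927 [[-58.5, -24.4], [57.5, 22.9]] [0.0157 0.0186 0.0217] (array([648. ,  10.1]), array([ 48.4, 118.3]), np.float32(8.51))
14.4 [ 0.45689744 -0.0183693   0.11695201]
```

View pics/top9.png

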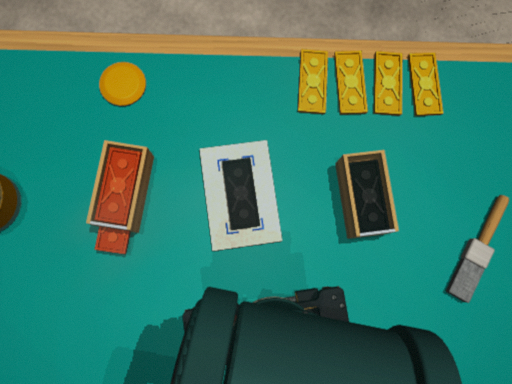

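The tile lies centred within the blue marks at (241,194). The black stack sits level in its magazine at (369,195), and the arm is clear of both.

```bash
python3 -c "
from cell import *
print(job_done())"
```

```text
the job is handed in; nothing more can be done
None
```

The black tile lies face up within about 1 mm of the board's centre, the stack dropped level in its magazine, and the job was handed in at about 14.5 s (no verdict was returned); the real fingertips sat about 33 mm above the reported TCP, so my first grip closed on air above the tile and I set the height from the cameras instead.

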